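Open the medicine safe with its emergency key

ROBOT

A 6-joint arm with a two-finger parallel gripper is mounted at the origin on the work surface. World frame = base frame: x ahead of the robot, y to its left, z up, the work surface at z = 0. Lengths are in mm, angles in rad, forces in N, time in s.
With the tool pointing down it reaches from about 350 to 875 mm from the base axis. Payload 4.2 kg.
Tool frame: the origin (TCP) lies between the finger pads; the fingertips stand 25 mm ahead of it and the grasp point (between the pads) lies 6 mm ahead of it; z points along the fingers, y is the line along which they close (so a half turn about z gives the same grasp; the last joint's range is limited). The gripper opens to 85 mm and grips with 20 to 120 N. Pads are 22 mm wide; open, the fingers measure 114 mm over their backs; the gripper's body (76 mm by 85 mm) begins 54 mm behind the grasp point. The pads swing forward as they close: fully open they stand 13 mm farther back than shut.
Start: joints at [-0.842, 0.385, 0.008, 0, -1.194, -0.259], TCP at [282.954, -557.258, 256.312] pointing down, gripper open.
Joint ranges: [-3.14, 3.14], [-1.21, 2.06], [-1.07, 1.41], [-3.16, 2.05], [-2.99, -0.16], [-3.1, 3.1]. Speed limits (rad/s): [2.79, 2.79, 3.14, 3.14, 3.14, 3.14].

INTERFACE

Orientations are given as a unit quaternion [x, y, z, w].
In Python, from bench import arm gives the robot as it stands.
- The arm moves only by the shell command python3 -m pendant 'ROWS'. ROWS is JSON, a list of rows, each a list of 7 numbers: the shift along the tool's x, y, z in m, then the turn, a rotation vector about the tool's x, y, z in degrees, then the finger opening in m, from 0 to 0.0854. In form: [[x, y, z, wx, wy, wz, fingers], ...]. A call has 1 to 12 rows; each row shifts and turns the commanded pose from where the row before left it, along the tool's axes as they then stand; what a row does not reach is not made up. A row lasts 1/10 s, in which the tool goes at most 50 mm and 8.59 degrees, less where a joint would pass 70% of its speed; a pose out of reach is approached as far as the arm can. A call is refused whole if a number of a shift passes 0.05 or a number of a turn 8.59, either way. A call with a gripper value outside its range is refused whole. The fingers move at their own pace and stop on an object; the grip force is fixed at half the most. Time passes only in rows, so rows that do not move let the fingers close. It gives the time, the measured TCP pose, the force, the opening and the grip force at its end, in the units of the state.
- arm.read_state(): the state, without advancing time (a new reading comes with each control period).
- arm.get_image(name): name is "scene" or "top" or "wrist"; returns a dict with "image" (400x640x3 uint8, red, green, blue), "fx", "fy", "cx", "cy" (pixels), "xyz" and "rotation" of the camera in the world. Camera axes: x right, y down, z forward; pixel columns grow to the right and rows downward; lengths in mm; the calibration is good to about 2 mm. A picture is of the moment at which its call begins. There is no depth.
- arm.job_done(): hands the job in; it is judged then, once.
The state is a dict: "clock": time; "joints": joint angles; "joint_vel": joint speeds; "joint_efforts": joint torques, N m; "position": TCP position; "ee_rot": TCP orientation; "contact_force": force on the tool from outside, world axes, zero at the start; "wrist_torque": the same for the moment, N m; "gripper_width": finger opening in mm; "grasp_force": force on a finger pad.
Only numpy, scipy, OpenCV 4.12 (cv2) and the standard library are available. Lean on these libraries where they do the work, as an engineer would, in place of code of your own. Each camera call takes 0.05 s, during which the arm holds its last target. There are 200 camera calls.

TASK

The keypad of the medicine safe is dead, so open it with the emergency key, the one with the wide square head in the key dock. Turn the wing knob clockwise until the keyhole cover clicks over and stays aside, put that key into the keyhole all the way to its shoulder, working it gently from side to side past the sticky wafers rather than forcing it, then turn it a quarter turn clockwise to the stop. Finish holding the key there against its return spring, so that I can lift the lid; leave the other keys and everything else where they are.

Things in the scene. Friction and masses are not known exactly. Their poses are not given: they have to be found in the camera images.
- safe: medicine safe: off-white steel box with a top lid, 220 (x) x 300 (y) x 100 mm high, bolted down. Origin: centre of its underside; z up, x towards the lid hinges at its back. On the lid: a dead black keypad at the back, the keyhole collar (35 mm across, 6 mm proud of the lid, on a flat 55 mm rose) and beside it the swing cover
- cover (a joint): keyhole cover: flat steel arm 3 mm thick, about 90 mm long, on a pivot, its round end (38 mm) over the keyhole at 0; grows clockwise seen from above, stop at 1.35 rad. Spring detent: up to about 0.15 N m against the turn before 0.67 rad; past that it clicks over, pulls itself on towards 1.35 and stays
- knob (a point): wing knob that turns the cover, on the cover's pivot 58 mm beside the keyhole (safe's +y side). Black wing 28 long (along this frame's y) x 10 thick (x) x 26 mm high. The point lies on the pivot axis, 10 mm below the wing's top, 28.5 mm above the lid, 18 mm above the cover's upper face. The frame turns with the cover
- lock (a joint): the lock cylinder's plug: 0 at rest, grows clockwise seen from above, stop at 1.571 rad (a quarter turn). A return spring (0.025 N m at 0, 0.12 N m at the stop) turns it back when let go. The key has about 8 degrees of play in the keyway, so its head turns about 98 degrees to bring the plug to its stop
- keyway (a point): keyway mouth on the plug's axis, level with the collar. Slot 14 long (x; along the safe's y with the lock at 0) x 5.2 wide (y) x 34 mm deep (-z), rim chamfered 1.5 mm; turns with the plug. Round-nosed sticky wafers (5 to 6 N each) stand 2.8 mm in from both ends at 10 and 20 mm depth: a straight push tends to jam; a push of 5 to 8 N while rocking 1.3 mm either way along x edges past
- key_square: the emergency key, standing blade down in the dock: brass blade 12 wide (x) x 3.5 thick (y) x 30 mm, symmetric, fits either way round; origin at the blade's tip, z up to the head. Round shoulder (17 mm across), underside 30 mm above the tip; thin neck; black head 30 wide (x) x 10 thick (y) x 28 mm high, 38 to 66 mm above the tip, the widest of the three. 25-50 g
- dock: wooden key dock 52 (x) x 156 (y) x 40 mm high, fixed, with three slots 48 mm apart in a row along its y, 34 mm deep; the keys stand in them blade down, their blades' width along the row, shoulder resting on the dock's top. Which key is in which slot varies. Origin: centre of its underside
- key_round: another key of the same make in the dock, head a disc 24 mm across and 10 mm thick; leave it. Origin at its tip
- key_slim: another key in the dock, head a slim bar 14 wide x 10 thick x 34 mm high; leave it. Origin at its tip
- battery: flat 9 V block battery lying on the counter, 17.5 x 48 x 26 mm; origin under its centre; leave it
- pill_bottle: amber pill bottle 38 mm across, 68 mm high; origin under its centre; leave it
- jug: white ceramic mug 76 mm across, 105 mm high; origin under its centre; leave it
- canister: steel canister 74 mm across, 85 mm high; origin under its centre; leave it
- notebook: closed notebook lying flat, 148 x 105 x 12 mm; origin under its centre; leave it
Mind the look-alikes: they are no part of the job. What is shaped like the key_square but green is not meant.

How it is judged (in metres and radians):
On the way, in this order (a step that is already met when the one before it is completed fails the run):
1. the cover is turned past its click and lies clear of the keyhole (value of joint cover above 1 rad), for 0.2 s.
2. the square-headed key is fully in the keyhole, before it is turned (value of joint cover above 1 rad and z of key_square in the frame of keyway below -0.0275 m and horizontal distance between key_square and keyway below 0.005 m and angle between key_square's own z axis and vertical below 0.12 rad and value of joint lock below 0.5 rad), for 0.05 s.
3. the lock is turned a quarter turn by the gripped key (z of key_square in the frame of keyway below -0.0275 m and horizontal distance between key_square and keyway below 0.005 m and angle between key_square's own z axis and vertical below 0.12 rad and contact force between the fingers and key_square above 2 N and value of joint lock above 1.35 rad), for 0.2 s.
At the end, for the whole second after the job is handed in: For the last second the gripper holds the square-headed key, fully in (tip at least 27.5 mm below the keyhole's mouth, within 5 mm of its axis, upright within 7 degrees), with the lock held at more than 1.35 rad (77 degrees) against its spring and the cover clicked aside (over 1.0 rad) (all of step 3 and value of joint cover above 1 rad); the arm keeps its last pose, push and grip.
It fails at once if another key or a bystander is shifted by more than 25 mm (distance of any of key_round, key_slim, battery, pill_bottle, jug, canister, notebook from where it was at the start of the episode above 0.025 m).
It fails at once if the key is forced on its way in: more than 40 N between it and the safe with its lock before it is fully in (contact force between key_square and safe above 40 N and z of key_square in the frame of keyway above -0.0275 m).
It also fails if it takes over 72 s, if anything falls off the work surface, if the arm or the gripper's body presses on something with over 40 N, if the wrist force passes 120 N, or if a joint passes its speed limit or range.

## Working session

There is one attempt and no reset: what is moved stays moved. The work goes in short steps, Python scripts to look and compute and a shell command to move; the robot and the scene stay as the last step left them, time stands still between calls to the robot, and variables do not carry over. Pictures are saved under pics/ and viewed, at most 10 in all, crops included, and the job is handed in when it is done.

```bash
ls; mkdir -p pics; python3 - <<'E'
from bench import arm
import cv2,json,numpy as np
s=arm.read_state();print(s)
for n in("scene","top","wrist"):
    d=arm.get_image(n);cv2.imwrite(f"pics/{n}0.png",d["image"][:,:,::-1])
    print(n,d["fx"],d["fy"],d["cx"],d["cy"],np.round(d["xyz"],1),np.round(d["rotation"],4).tolist())
E
```

```text
pics
{'clock': 0.0, 'joints': array([-8.42384145e-01,  3.85531328e-01,  6.62901728e-03, -5.02270470e-04,
       -1.19400102e+00, -2.58598611e-01]), 'joint_vel': array([ 0.00087612, -0.00052173,  0.00168956, -0.00013843,  0.00111036,
       -0.00143064]), 'joint_efforts': array([ 4.17327033e-05, -3.92293775e+01,  1.88397807e+01,  4.18609321e+00,
       -4.60784388e-03,  5.30092706e-06]), 'position': array([ 282.72783921, -556.79930135,  255.2375195 ]), 'ee_rot': array([-2.32662091e-01,  9.72557035e-01,  1.03837264e-03, -2.93493734e-04]), 'contact_force': array([-0.65770565, -0.26851902, -0.49026121]), 'wrist_torque': array([ 0.0567054 ,  0.06824982, -0.03996114]), 'grasp_force': 0.0, 'gripper_width': 85.49119892740573}
scene 378.40116045054344 378.40116045054344 319.4640752113925 207.06729382113016 [1042.7  425.2  741.5] [0.3678, 0.8399, -0.3642, -0.1631]
top 423.9188210818543 423.9188210818543 321.0926721539998 202.72534763281894 [ 489.   -24.9 1188.3] [0.711, -0.7025, 0.0273, -0.017]
wrist 287.0508964287659 287.0508964287659 314.87089792421125 200.9890249667764 [ 209.  -593.1  372.8] [0.5163, 0.841, 0.1386, 0.083]
```

View pics/top0.png

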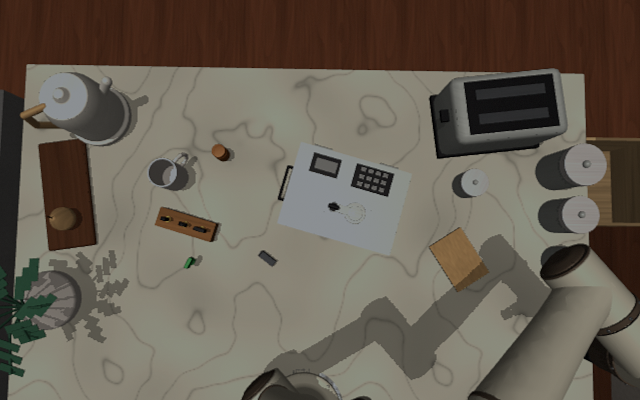

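View pics/scene0.png

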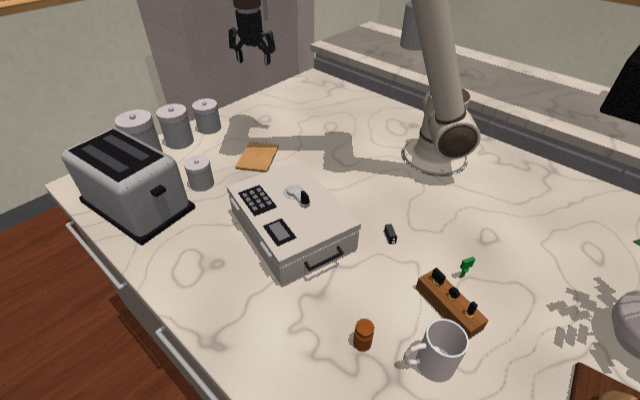

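The top view shows the safe, with the wing knob near (333,207) and the collar near (352,212). The dock is near (187,224), with the green decoy at (190,263). In the scene view the widest-looking head is the one nearest the safe, at (438,275).

```bash
cat > h.py <<'E'
from bench import arm
import cv2,json,numpy as np
from scipy.spatial.transform import Rotation as R
def shot(n,name=None):
    d=arm.get_image(n)
    if name: cv2.imwrite(f"pics/{name}.png",d["image"][:,:,::-1])
    return d
def cam(d): return np.array(d["xyz"]),R.from_quat(d["rotation"]).as_matrix()
def ray(d,p):
    o,M=cam(d); v=M@np.array([(p[0]-d["cx"])/d["fx"],(p[1]-d["cy"])/d["fy"],1]); return o,v/np.linalg.norm(v)
def onz(d,p,z):
    o,v=ray(d,p); return o+v*(z-o[2])/v[2]
def tri(*dp):
    A=np.zeros((3,3));b=np.zeros(3);L=[]
    for d,p in dp:
        o,v=ray(d,p);P=np.eye(3)-np.outer(v,v);A+=P;b+=P@o;L.append((o,P))
    x=np.linalg.solve(A,b); return x,[round(float(np.linalg.norm(P@(x-o))),1) for o,P in L]
def proj(d,x):
    o,M=cam(d);q=M.T@(np.array(x)-o); return np.array([d["cx"]+d["fx"]*q[0]/q[2],d["cy"]+d["fy"]*q[1]/q[2]])
def tool():
    s=arm.read_state(); return s,np.array(s["position"]),R.from_quat(s["ee_rot"])
E
python3 - <<'E'
from h import *
t=shot("top");s=shot("scene")
for n,a,z in(("dock",(187,224),40),("keyR",(200,230),90),("keyM",(181,223),90),("keyL",(164,218),90),("knob",(333,207),130),("collar",(352,212),106),("safe c",(345,198),100)):
    print(n,onz(t,a,z).round(0))
for n,a,b in(("keyR",(200,229),(438,275)),("keyM",(181,223),(454,293)),("keyL",(164,218),(473,308)),("knob",(333,207),(304,197))): print(n,tri((t,a),(s,b)))
w=shot("wrist");p,q=arm.read_state()["position"],R.from_quat(arm.read_state()["ee_rot"])
o,M=cam(w);print("cam in tool",q.inv().apply(o-p).round(1),(q.as_matrix().T@M).round(3),"\n",q.as_matrix().round(2))
E
```

```text
dock [499. 319.  40.]
keyR [484. 271.  90.]
keyM [501. 320.  90.]
keyL [514. 364.  90.]
knob [545. -70. 130.]
collar [ 534. -120.  106.]
safe c [ 570. -102.  100.]
keyR (array([486.71386676, 277.17166437,  63.22318818]), [0.7, 0.7])
keyM (array([502.67840484, 326.84503621,  60.95428402]), [2.2, 2.2])
keyL (array([514.32291528, 372.09320792,  65.6582913 ]), [0.3, 0.3])
knob (array([547.52864663, -72.21112146, 122.09349585]), [2.8, 2.8])
cam in tool [  82.2    1.3 -117.3] [[ 0.    -0.948 -0.319]
 [ 1.    -0.     0.002]
 [-0.002 -0.319  0.948]] 
 [[-0.89 -0.45 -0.  ]
 [-0.45  0.89  0.  ]
 [ 0.    0.   -1.  ]]
```

```bash
python3 -m pendant '[[0,0,0,0,0,-7.7,0.085],[0,0,0,0,0,-7.7,0.085],[0,0,0,0,0,-7.7,0.085],[0,0,0,0,0,-7.7,0.085],[0,0,0,0,0,-7.7,0.085],[0,0,0,0,0,-7.7,0.085]]'
python3 -m pendant '[[-0.047,-0.0102,0,0,0,0,0.085],[-0.047,-0.0102,0,0,0,0,0.085],[-0.047,-0.0102,0,0,0,0,0.085],[-0.047,-0.0102,0,0,0,0,0.085],[-0.047,-0.0102,0,0,0,0,0.085],[-0.047,-0.0102,0,0,0,0,0.085],[-0.047,-0.0102,0,0,0,0,0.085],[-0.047,-0.0102,0,0,0,0,0.085],[-0.047,-0.0102,0,0,0,0,0.085],[-0.047,-0.0102,0,0,0,0,0.085],[-0.047,-0.0102,0,0,0,0,0.085],[0,0,0,0,0,0,0.085]]'
python3 - <<'E'
from h import *
d=shot("wrist","w1");s,p,q=tool();print(s["joints"].round(3),p,q.as_matrix().round(3))
import pickle;pickle.dump(d,open("w1.pkl","wb"))
E
```

```text
clock: 0.9
position: [283.0, -557.2, 256.2]
ee_rot: [-0.598, 0.802, 0.0, 0.0]
contact_force: [1.3, 0.7, 0.1]
gripper_width: 85.0
grasp_force: 0.0
clock: 2.1
position: [542.9, -90.9, 256.1]
ee_rot: [-0.598, 0.801, -0.0, 0.001]
contact_force: [-1.0, -1.0, -0.1]
gripper_width: 85.0
grasp_force: 0.0
[ 0.125  0.257 -0.18  -0.    -1.135 -0.416] [541.49862096 -92.75047504 256.01898478] [[-0.286 -0.958 -0.   ]
 [-0.958  0.286  0.   ]
 [-0.     0.    -1.   ]]
```

View pics/w1.png

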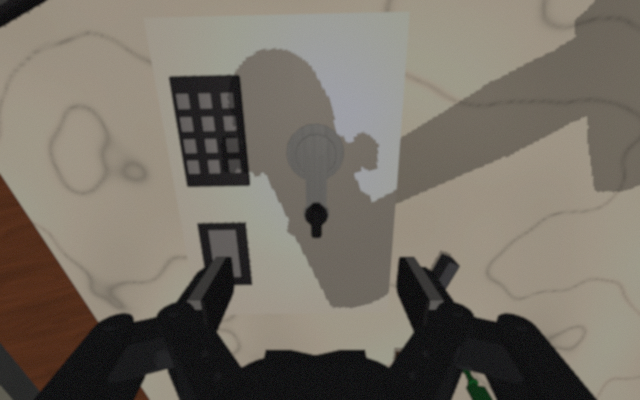

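The wrist view shows the safe lid with the cover arm running from the keyhole end at about (316,152) to the black wing knob at about (316,215). The wing is roughly lined up with the image's vertical axis.

```bash
python3 - <<'E'
from h import *
import pickle
d=pickle.load(open("w1.pkl","rb"))
g=d["image"].astype(int).max(2)
m=np.zeros_like(g,np.uint8);m[195:245,295:340]=(g[195:245,295:340]<45)
ys,xs=np.nonzero(m)
for y in range(195,245):
    x=xs[ys==y]; 
    if len(x):print(y,x.min(),x.max(),end="; ")
for a,z in(((316,152),103),((316,215),110),((316,236),138.5),((316,208),138.5),((316,222),138.5)):print(a,z,onz(d,a,z).round(1))
t=shot("top");im=t["image"];cv2.imwrite("pics/z.png",cv2.resize(np.vstack([cv2.resize(im[185:245,310:390,::-1],(800,600),interpolation=cv2.INTER_CUBIC)]),(640,480)))
E
```

```text
203 314 317; 204 313 319; 205 311 320; 206 310 321; 207 309 323; 208 308 324; 209 307 324; 210 307 325; 211 306 325; 212 306 326; 213 306 326; 214 306 326; 215 306 326; 216 306 326; 217 306 326; 218 306 325; 219 307 325; 220 307 325; 221 308 324; 222 309 323; 223 310 322; 224 311 321; 225 312 320; 226 312 320; 227 312 320; 228 312 320; 229 312 320; 230 312 320; 231 312 320; 232 312 320; 233 312 320; 234 312 320; 235 312 320; 236 313 319; (316, 152) 103 [ 529.8 -127.1  103. ]
(316, 215) 110 [547.1 -68.7 110. ]
(316, 236) 138.5 [549.8 -60.  138.5]
(316, 208) 138.5 [542.2 -85.8 138.5]
(316, 222) 138.5 [545.9 -73.1 138.5]
```

View pics/z.png

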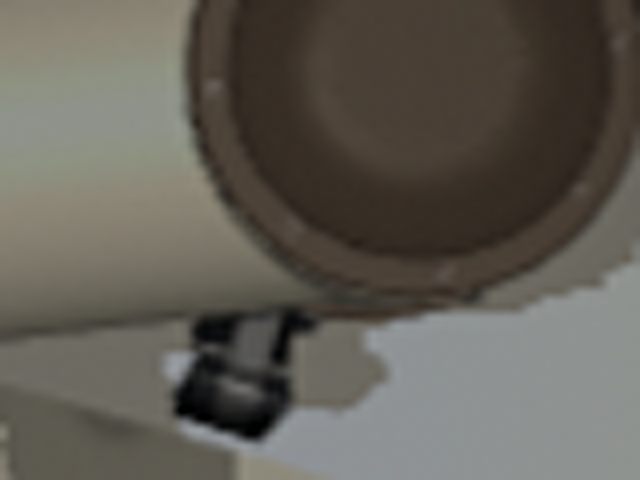

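```bash
python3 -m pendant '[[-0.011,0.0008,0.02,0,0,0,0.05],[-0.01,0.0008,0.02,0,0,0,0.05],[0,0,0,0,0,0,0.05],[0,0,0,0,0,0,0.05]]'
python3 - <<'E'
from h import *
import pickle
d0=pickle.load(open("w1.pkl","rb"))
d=shot("wrist","w2");s,p,q=tool();print(p)
g=d["image"].astype(int).max(2)
c=proj(d,[546,-72.3,125]);print("exp",c)
r0=int(c[1])-35
m=np.zeros_like(g,np.uint8);sl=np.s_[r0:r0+90,285:350];m[sl]=g[sl]<45
ys,xs=np.nonzero(m)
for y in range(r0,r0+90):
    x=xs[ys==y]
    if len(x):print(y,x.min(),x.max(),end="; ")
pickle.dump(d,open("w2.pkl","wb"))
E
```

```text
clock: 2.6
position: [544.7, -75.7, 216.7]
ee_rot: [-0.595, 0.804, -0.0, -0.0]
contact_force: [0.4, 0.4, -0.1]
gripper_width: 50.2
grasp_force: 0.0
[545.18767411 -75.68046117 217.34990687]
exp [312.96851597 218.21305336]
202 309 315; 203 308 316; 204 307 317; 205 306 319; 206 305 320; 207 304 321; 208 303 322; 209 302 323; 210 302 323; 211 301 323; 212 301 324; 213 301 324; 214 301 325; 215 301 325; 216 300 325; 217 300 325; 218 301 324; 219 301 324; 220 301 324; 221 302 323; 222 302 323; 223 303 322; 224 304 321; 225 305 320; 226 306 319; 227 307 318; 228 307 317; 229 307 317; 230 308 317; 231 308 317; 232 308 317; 233 308 317; 234 308 317; 235 308 317; 236 308 317; 237 308 317; 238 308 317; 239 308 317; 240 308 317; 241 309 316; 242 310 314;
```

View pics/w2.png

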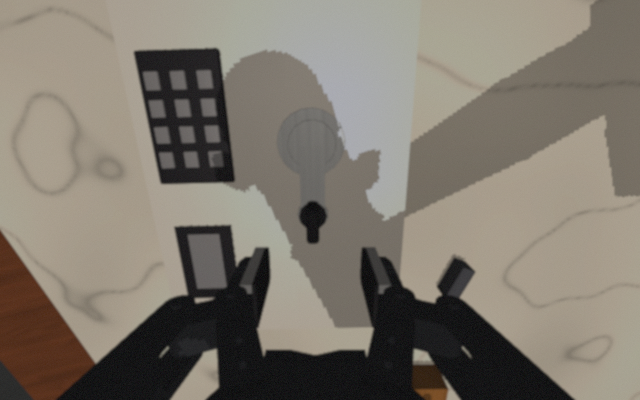

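```bash
python3 - <<'E'
from h import *
import pickle
a=pickle.load(open("w1.pkl","rb"));b=pickle.load(open("w2.pkl","rb"))
for n,p,q in(("wing far end",(316,236.3),(312.4,242)),("disc",(316,214),(312.7,215)),("wingmid",(316,230),(312.5,235)),("cover end",(316,152),(310,142)),):
    x,e=tri((a,p),(b,q));print(n,x.round(1),e)
print(onz(b,(312.4,242),138.5),onz(b,(312.7,214),111),onz(b,(310,142),103))
# round cover end / rose by circles
for d in(a,b):
    g=cv2.cvtColor(d["image"],cv2.COLOR_RGB2GRAY)[90:200,250:390]
    c=cv2.HoughCircles(cv2.resize(g,None,fx=3,fy=3,interpolation=cv2.INTER_CUBIC),cv2.HOUGH_GRADIENT,1.5,20,param1=40,param2=35,minRadius=45,maxRadius=110)
    print((c[0][:4]/3+[250,90,0]).round(1) if c is not None else None)
s,p,q=tool();print(p)
E
```

```text
wing far end [545.9 -73.2 167.8] [0.1, 0.1]
disc [543.9 -79.7 137.2] [0.2, 0.2]
wingmid [543.  -83.  178.5] [0.3, 0.3]
cover end [ 530.5 -128.   110.6] [1.0, 1.0]
[550.42003063 -59.12036721 138.5       ] [546.83091023 -70.57278041 111.        ] [ 531.85816472 -126.88741084  103.        ]
None
None
[545.18767411 -75.68046117 217.34990687]
```

```bash
python3 -m pendant '[[-0.0039,0,0.02,0,0,0,0.04],[0,0,0.02,0,0,0,0.04],[0,0,0.02,0,0,0,0.04],[0,0,0.015,0,0,0,0.04],[0,0,0,0,0,0,0.04],[0,0,0,0,0,0,0.0],[0,0,0,0,0,0,0.0],[0,0,0,0,0,0,0.0],[0,0,0,0,0,0,0.0],[0,0,0,0,0,0,0.0]]'; python3 -c "
from h import *
s,p,q=tool();print(s,q.as_matrix().round(3));shot('wrist','w3')"
```

```text
clock: 3.65
position: [547.8, -71.2, 143.2]
ee_rot: [-0.596, 0.803, -0.002, 0.002]
contact_force: [3.1, -3.8, 6.5]
gripper_width: 8.8
grasp_force: 61.8
{'clock': 3.65, 'joints': array([ 0.16490097,  0.37050127, -0.32886116,  0.00193044, -0.86707142,
       -0.4601192 ]), 'joint_vel': array([ 1.24148310e-03, -6.99871798e-05, -1.53493271e-03,  2.19477927e-03,
       -7.69757266e-04,  2.28329695e-03]), 'joint_efforts': array([ 1.86728865e+00, -3.20687485e+01,  1.27457893e+01,  1.72002453e+00,
       -3.87617480e-01,  2.03276484e-02]), 'position': array([547.83818418, -71.2372477 , 143.18293477]), 'ee_rot': array([-0.59591938,  0.80304096, -0.00164983,  0.00160606]), 'contact_force': array([ 3.13764233, -3.80806301,  6.46636843]), 'wrist_torque': array([-1.04261093, -0.49902172, -0.01699057]), 'grasp_force': 61.828908920288086, 'gripper_width': 8.750883249070169} [[-0.29  -0.957  0.005]
 [-0.957  0.29  -0.001]
 [-0.001 -0.005 -1.   ]]
```

View pics/w3.png

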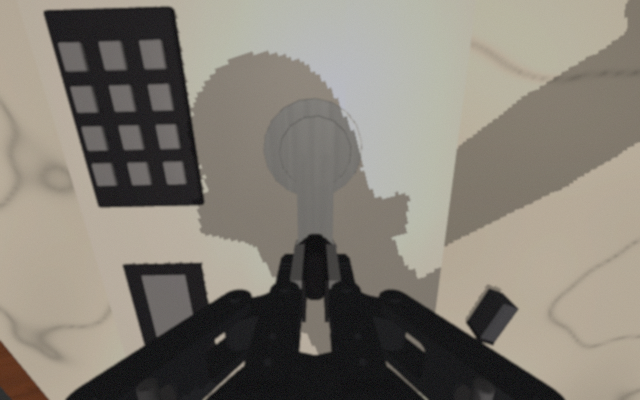

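The fingers hold the wing (8.8 mm opening). I'll turn it clockwise, which is +z in the tool frame.

```bash
python3 -m pendant '[[0,0,0,0,0,5,0],[0,0,0,0,0,5,0],[0,0,0,0,0,5,0],[0,0,0,0,0,5,0],[0,0,0,0,0,5,0]]'; python3 -m pendant '[[0,0,0,0,0,6,0],[0,0,0,0,0,6,0],[0,0,0,0,0,6,0],[0,0,0,0,0,6,0],[0,0,0,0,0,6,0],[0,0,0,0,0,6,0],[0,0,0,0,0,6,0],[0,0,0,0,0,5,0],[0,0,0,0,0,0,0]]';  python3 -c "
from h import *
s,p,q=tool();print(p,s['joints'].round(2),s['contact_force'],s['wrist_torque'],q.as_matrix().round(3))"
```

```text
clock: 4.2
position: [547.9, -71.2, 143.2]
ee_rot: [-0.407, 0.914, -0.001, 0.002]
contact_force: [1.8, -4.5, 5.5]
gripper_width: 8.4
grasp_force: 61.9
clock: 5.1
position: [547.9, -71.2, 143.2]
ee_rot: [-0.009, 1.0, -0.0, 0.002]
contact_force: [1.9, -4.0, 6.3]
gripper_width: 8.8
grasp_force: 61.8
[547.88971148 -71.21621429 143.1637803 ] [ 0.16  0.37 -0.33  0.   -0.87 -1.72] [ 1.94442726 -3.98989229  6.31884584] [-1.02517291 -0.5959095  -0.03211562] [[-1.    -0.019  0.005]
 [-0.019  1.    -0.001]
 [-0.005 -0.001 -1.   ]]
```

```bash
python3 -m pendant '[[0,0,0,0,0,0,0.05],[0,0,0,0,0,0,0.05],[0,0,0,0,0,0,0.05],[0,0,-0.03,0,0,0,0.05],[0,0,-0.03,0,0,0,0.05],[0,0,-0.03,0,0,0,0.05]]'; python3 -m pendant '[[0,0,0,0,0,-8,0.05],[0,0,0,0,0,-8,0.05],[0,0,0,0,0,-8,0.05],[0,0,0,0,0,-8,0.05],[0,0,0,0,0,-8,0.05],[0,0,0,0,0,-8,0.05],[0,0,0,0,0,-8,0.05],[0,0,0,0,0,-8,0.05],[0,0,0,0,0,-8,0.05],[0.04,0,0,0,0,0,0.05],[0.018,0,0,0,0,0,0.05],[0,0,0,0,0,0,0.05]]';  python3 -c "
from h import *
import pickle
d=shot('wrist','w4');pickle.dump(d,open('w4.pkl','wb'))
s,p,q=tool();print(p,q.as_matrix().round(3),d['xyz'],proj(d,[530.6,-127.1,106]))
cv2.imwrite('pics/w4.png',np.ascontiguousarray(d['image'][40:360,60:540,::-1]))"
```

```text
clock: 5.7
position: [545.5, -70.6, 231.6]
ee_rot: [-0.01, 1.0, 0.0, -0.001]
contact_force: [0.8, -0.0, 0.1]
gripper_width: 49.5
grasp_force: 0.0
clock: 6.9
position: [528.1, -127.6, 230.7]
ee_rot: [-0.595, 0.804, 0.001, -0.001]
contact_force: [0.6, 0.5, -0.8]
gripper_width: 50.2
grasp_force: 0.0
[ 528.62492448 -126.79775313  230.78045933] [[-0.292 -0.956 -0.001]
 [-0.956  0.292  0.   ]
 [-0.     0.001 -1.   ]] [ 503.67087453 -205.04706349  348.15988949] [310.57846608 201.64851357]
```

View pics/w4.png

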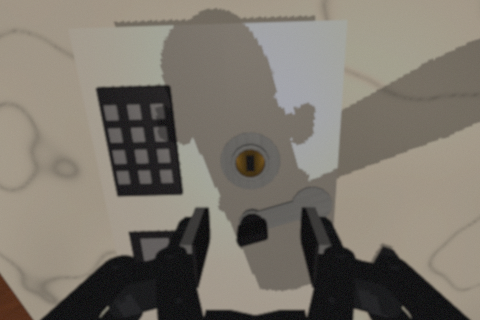

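The cover now lies aside. The brass plug with its dark slot is visible at about (310,202) in full-frame pixels, almost exactly where predicted.

```bash
python3 -m pendant '[[-0.04,0,0,0,0,0,0.05],[-0.04,0,0,0,0,0,0.05],[0,0,0,0,0,0,0.05],[0,0,0,0,0,0,0.05]]'; cat > kh.py <<'E'
from h import *
import pickle
def plug(d,win=45,g=(530.6,-127.1,106)):
    u=proj(d,g).astype(int);y0,x0=max(u[1]-win,0),u[0]-win
    c=d["image"][y0:u[1]+win,x0:u[0]+win].astype(int)
    m=((c[...,0]-c[...,2])>50).astype(np.uint8)
    n,l,st,ce=cv2.connectedComponentsWithStats(m);k=1+np.argmax(st[1:,4])
    ct=max(cv2.findContours((l==k).astype(np.uint8),cv2.RETR_EXTERNAL,cv2.CHAIN_APPROX_NONE)[0],key=cv2.contourArea)
    e=cv2.fitEllipse(ct);f=np.zeros_like(m);cv2.drawContours(f,[ct],-1,1,-1)
    slot=(f==1)&(c.max(2)<60);ys,xs=np.nonzero(slot)
    r=cv2.minAreaRect(np.c_[xs,ys].astype(np.float32))
    off=np.array([x0,y0]); return np.array(e[0])+off,e[1],np.array([xs.mean(),ys.mean()])+off,r[1:],np.c_[xs,ys]+off
E
python3 - <<'E'
from kh import *
a=pickle.load(open("w4.pkl","rb"));b=shot("wrist","w5");pickle.dump(b,open("w5.pkl","wb"))
A=plug(a);B=plug(b);print(A[:4],B[:4])
print(tri((a,A[0]),(b,B[0])),onz(a,A[0],106),onz(b,B[0],106),onz(a,A[2],106),onz(b,B[2],106))
for d,P in((a,A),(b,B)):
    w=np.array([onz(d,q,106)[:2] for q in P[4]]);u,s,v=np.linalg.svd(w-w.mean(0));print("slot ang",np.degrees(np.arctan2(v[0,1],v[0,0])),s/np.sqrt(len(w))*3.46)
E
```

```text
clock: 7.35
position: [552.6, -48.2, 230.9]
ee_rot: [-0.597, 0.802, 0.0, -0.0]
contact_force: [-0.5, -0.6, 0.3]
gripper_width: 49.8
grasp_force: 0.0
(array([319.03013992, 201.66316605]), (7.5516133308410645, 18.753828048706055), array([nan, nan]), ((0.0, 0.0), 0.0)) (array([299.93799973, 104.07228088]), (8.912951469421387, 24.85753631591797), array([nan, nan]), ((0.0, 0.0), 0.0))
(array([ 530.94002855, -127.98164465,  113.15686701]), [8.1, 8.1]) [ 523.4039332  -124.87654284  106.        ] [ 539.36691202 -128.94108309  106.        ] [nan nan nan] [nan nan nan]kh.py:12: RuntimeWarning: Mean of empty slice.
  off=np.array([x0,y0]); return np.array(e[0])+off,e[1],np.array([xs.mean(),ys.mean()])+off,r[1:],np.c_[xs,ys]+off
  ret = ret.dtype.type(ret / rcount)
<stdin>:6: RuntimeWarning: Mean of empty slice.
Traceback (most recent call last):
numpy.linalg.LinAlgError: 1-dimensional array given. Array must be at least two-dimensional
```

```bash
python3 - <<'E'
s=open('kh.py').read()
s=s.replace("m=((c[...,0]-c[...,2])>50).astype(np.uint8)","m=cv2.morphologyEx(((c[...,0]-c[...,2])>35).astype(np.uint8),cv2.MORPH_CLOSE,np.ones((11,11)))")
s=s.replace("slot=(f==1)&(c.max(2)<60)","slot=(f==1)&(c[...,0]<0.5*np.percentile(c[...,0][f==1],70))")
open('kh.py','w').write(s)
E
cat > kh2.py <<'E'
from kh import *
a=pickle.load(open("w4.pkl","rb"));b=pickle.load(open("w5.pkl","rb"))
A=plug(a);B=plug(b);print(A[:4],B[:4])
print(tri((a,A[0]),(b,B[0])),onz(a,A[0],106),onz(b,B[0],106),onz(a,A[2],106),onz(b,B[2],106))
for d,P in((a,A),(b,B)):
    w=np.array([onz(d,q,106)[:2] for q in P[4]]);u,s,v=np.linalg.svd(w-w.mean(0),full_matrices=False);print("slot ang",np.degrees(np.arctan2(v[0,1],v[0,0])),s/np.sqrt(len(w))*3.46)
E
python3 kh2.py
```

```text
(array([309.72441864, 202.75512314]), (24.16070556640625, 27.505699157714844), array([309.97058824, 202.93137255]), ((14.0, 6.0), 90.0)) (array([310.26588821, 104.40750122]), (30.565040588378906, 30.881977081298828), array([310.34027778, 105.07638889]), ((19.0, 7.0), 90.0))
(array([ 531.57849698, -126.33931789,  106.08343936]), [0.1, 0.1]) [ 531.63807427 -126.32765012  106.        ] [ 531.52967209 -126.32384809  106.        ] [ 531.47761472 -126.10436009  106.        ] [ 531.6210277  -125.82126214  106.        ]
slot ang 73.39481434601922 [13.77177639  6.05761851]
slot ang 75.08653378042449 [14.23717444  6.03241327]
```

The keyhole is at (531.5, -126.3, 106.1). The height matches the text, the slot measures 14 x 6 mm, and its angle is about 73.5°. Next I'll go to the dock.

```bash
python3 -m pendant '[[-0.0395,0.0195,-0.001,0,0,0,0.05],[-0.0395,0.0195,-0.001,0,0,0,0.05],[-0.0395,0.0195,-0.001,0,0,0,0.05],[-0.0395,0.0195,-0.001,0,0,0,0.05],[-0.0395,0.0195,-0.001,0,0,0,0.05],[-0.0395,0.0195,-0.001,0,0,0,0.05],[-0.0395,0.0195,-0.001,0,0,0,0.05],[-0.0395,0.0195,-0.001,0,0,0,0.05],[0,0,0,0,0,0,0.05],[0,0,0,0,0,0,0.05]]'; python3 -c "
from h import *
import pickle
d=shot('wrist','w6');pickle.dump(d,open('w6.pkl','wb'))
s,p,q=tool();print(p,q.as_matrix().round(3))"
```

```text
clock: 8.4
position: [494.7, 298.0, 238.9]
ee_rot: [-0.596, 0.803, -0.0, -0.001]
contact_force: [-0.2, -0.9, 1.1]
gripper_width: 50.1
grasp_force: 0.0
[494.89141787 297.18750309 238.99738087] [[-0.291 -0.957 -0.001]
 [-0.957  0.291 -0.001]
 [ 0.001  0.001 -1.   ]]
```

View pics/w6.png

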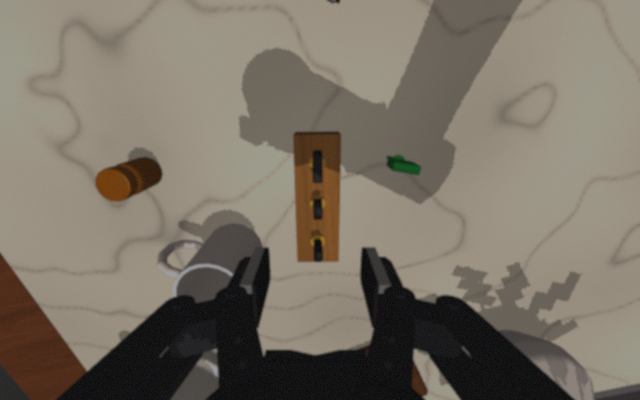

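The wrist view shows the dock with three keys at (317,166), (318,207) and (318,248). The topmost has the longest head, and the green decoy at (404,165) stands apart. I'll take a second view to measure.

```bash
python3 -m pendant '[[0.03,0,0,0,0,0,0.05],[0.02,0,0,0,0,0,0.05],[0,0,0,0,0,0,0.05],[0,0,0,0,0,0,0.05]]'; cat > kk.py <<'E'
from h import *
import pickle
a=pickle.load(open("w6.pkl","rb"));b=shot('wrist','w7');pickle.dump(b,open('w7.pkl','wb'))
def comps(d):
    im=d["image"].astype(int);wood=((im[...,0]-im[...,2])>30)
    g=im.max(2);m=((g<55)).astype(np.uint8)
    n,l,st,ce=cv2.connectedComponentsWithStats(m);o=[]
    for k in range(1,n):
        if 60<st[k,4]<900 and 280<ce[k,0]<360: o.append((st[k],ce[k].round(1)))
    return o
for d in(a,b):
    for c in comps(d):print(c[0],c[1])
    print()
E
python3 kk.py; python3 -c "
from h import *
s,p,q=tool();print(p)"
```

```text
clock: 8.85
position: [481.0, 248.8, 239.8]
ee_rot: [-0.595, 0.804, -0.0, 0.001]
contact_force: [0.3, -0.1, 0.6]
gripper_width: 50.2
grasp_force: 0.0
[313 150   9  32 274] [317.1 165.2]
[314 199   8  20 147] [317.2 208.7]
[314 240   8  21 148] [317.5 250.4]

[326  42  14  13  86] [332.5  47.8]
[298 173  40   6 199] [317.7 176. ]
[314 196   9  32 245] [318.2 211.5]
[315 240   8  20 134] [318.7 249.5]
[316 276   7  23 144] [319.  287.5]

[481.09851451 249.37656557 239.69566788]
```

```bash
python3 - <<'E'
from h import *
import pickle
a=pickle.load(open("w6.pkl","rb"));b=pickle.load(open("w7.pkl","rb"))
for n,p,q in(("far edge",(317.2,182),(318.2,228)),("near edge",(317.2,150),(318.2,196)),("cent",(317.1,165.2),(318.2,211.5))):
    x,e=tri((a,p),(b,q));print(n,x.round(1),e)
for z in(76,48):
  for d,r in((a,(150,182)),(b,(196,228))):
    for y in r: print(z,y,onz(d,(317.2 if d is a else 318.2,y),z).round(1))
# dock outline
for d in(a,b):
    im=d["image"];h=cv2.cvtColor(im,cv2.COLOR_RGB2HSV);m=cv2.inRange(h,(5,90,50),(20,255,255));m[:,:260]=0;m[:,380:]=0
    m=cv2.morphologyEx(m,cv2.MORPH_CLOSE,np.ones((9,9)))
    c=max(cv2.findContours(m,cv2.RETR_EXTERNAL,cv2.CHAIN_APPROX_NONE)[0],key=cv2.contourArea)
    r=cv2.minAreaRect(c);print(r, [onz(d,k,40).round(1).tolist() for k in cv2.boxPoints(r)])
    for rr in(185,195,205,225,235): xs=np.nonzero(im[rr,305:330].max(1)<55)[0]+305;print(rr,xs.min() if len(xs) else 0,xs.max() if len(xs) else 0)
E
```

```text
far edge [489.2 292.4  76.6] [0.1, 0.1]
near edge [480.7 265.   54.5] [0.1, 0.1]
cent [484.7 277.9  67.1] [0.1, 0.1]
76 150 [479.9 261.8  76. ]
76 182 [489.1 292.6  76. ]
76 196 [479.  258.3  76. ]
76 228 [489.4 292.6  76. ]
48 150 [480.8 265.9  48. ]
48 182 [490.9 299.8  48. ]
48 196 [481.3 266.9  48. ]
48 228 [492.7 304.7  48. ]
((317.0, 196.5), (46.0, 129.0), 0.0) [[548.5, 391.2, 40.0], [499.4, 241.4, 40.0], [452.1, 255.7, 40.0], [493.4, 407.9, 40.0]]
185 0 0
195 0 0
205 314 320
225 0 0
235 0 0
((318.0, 234.0), (122.0, 44.0), 90.0) [[498.0, 236.0, 40.0], [450.5, 250.5, 40.0], [493.9, 408.4, 40.0], [549.1, 391.5, 40.0]]
185 0 0
195 0 0
205 315 321
225 315 322
235 0 0
```

The head's far top edge triangulates to z = 76.6 mm (76 expected) and its length is about 28–30 mm, so this is the square-headed key. Its axis is at (485, 279). I'll descend in two parts.

```bash
python3 -m pendant '[[-0.0295,0.0049,0.03,0,0,0,0.035],[0,0,0.04,0,0,0,0.035],[0,0,0.03,0,0,0,0.035],[0,0,0,0,0,0,0.035],[0,0,0,0,0,0,0.035]]'; python3 -c "
from h import *
s,p,q=tool();print(p,q.as_matrix().round(4))
d=shot('wrist','w8');cv2.imwrite('pics/w8.png',np.ascontiguousarray(d['image'][100:400,160:480,::-1]))"
```

```text
clock: 9.4
position: [485.1, 280.2, 139.6]
ee_rot: [-0.596, 0.803, -0.0, 0.0]
contact_force: [0.9, 0.7, 1.7]
gripper_width: 35.1
grasp_force: 0.0
[485.12842563 280.16460817 139.64118559] [[-2.898e-01 -9.571e-01  5.000e-04]
 [-9.571e-01  2.898e-01 -6.000e-04]
 [ 5.000e-04 -6.000e-04 -1.000e+00]]
```

View pics/w8.png

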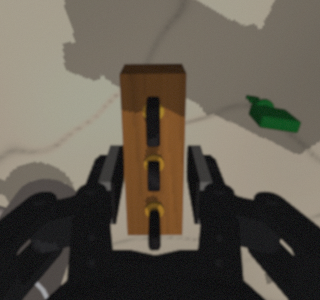

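The key row sits centred between the fingers (column 153 in the crop), so I'll go down and grip.

```bash
python3 -m pendant '[[0.001,0,0.02,0,0,0,0.035],[0,0,0.02,0,0,0,0.035],[0,0,0.015,0,0,0,0.035],[0,0,0.012,0,0,0,0.035],[0,0,0,0,0,0,0.035],[0,0,0,0,0,0,0],[0,0,0,0,0,0,0],[0,0,0,0,0,0,0],[0,0,0,0,0,0,0],[0,0,0,0,0,0,0]]'; python3 -c "
from h import *
s,p,q=tool();print(p,s['contact_force'],s['gripper_width'],s['grasp_force'],q.as_matrix().round(4))"
```

```text
clock: 10.45
position: [485.3, 279.5, 73.7]
ee_rot: [-0.596, 0.803, -0.0, 0.002]
contact_force: [2.3, -1.5, 5.6]
gripper_width: 8.7
grasp_force: 62.2
[485.31989958 279.51240093  73.72483762] [ 2.25920238 -1.4788622   5.57042   ] 8.6941952359543 62.244712114334106 [[-0.2897 -0.9571  0.003 ]
 [-0.9571  0.2897  0.0019]
 [-0.0027 -0.0023 -1.    ]]
```

```bash
python3 -m pendant '[[0,0,-0.005,0,0,0,0],[0,0,-0.015,0,0,0,0],[0,0,-0.02,0,0,0,0],[0,0,-0.03,0,0,0,0],[0,0,-0.035,0,0,0,0],[0,0,-0.035,0,0,0,0],[0,0,0,0,0,0,0],[0,0,0,0,0,0,0]]'; python3 -c "
from h import *
import pickle
s,p,q=tool();print(p,s['contact_force'],s['gripper_width'],s['grasp_force'],q.as_matrix().round(4))
w=shot('wrist','w9');t=shot('top','t9');c=shot('scene','s9');pickle.dump((w,t,c,p,q),open('k9.pkl','wb'))
k=p-[0,0,64]
for d in(w,c,t):print(proj(d,k),proj(d,p+[0,0,2]))
u=proj(c,k).astype(int)
A=cv2.resize(w['image'][190:340,235:395],(640,600),interpolation=cv2.INTER_CUBIC)[:, :400]
B=cv2.resize(c['image'][u[1]-60:u[1]+30,u[0]-30:u[0]+30],(400,600),interpolation=cv2.INTER_CUBIC)
print(u);cv2.imwrite('pics/k9.png',np.hstack([cv2.resize(w['image'][190:340,265:365],(400,600),interpolation=cv2.INTER_CUBIC),B])[:,:,::-1])"
```

```text
clock: 11.25
position: [483.3, 278.7, 212.4]
ee_rot: [-0.595, 0.803, 0.001, -0.0]
contact_force: [-0.2, -0.2, -0.8]
gripper_width: 8.8
grasp_force: 61.3
[483.30395564 278.68126703 212.40858323] [-0.17174467 -0.2391895  -0.84648631] 8.804034795443847 61.28834009170532 [[-2.909e-01 -9.568e-01 -1.000e-03]
 [-9.568e-01  2.909e-01  9.000e-04]
 [-6.000e-04  1.200e-03 -1.000e+00]]
[312.97031777 228.32825161] [312.47695949 285.8400143 ]
[448.91585366 249.22124578] [457.05019729 226.91826506]
[190.14869877 230.23214272] [181.66359122 230.29451396]
[448 249]
```

View pics/k9.png

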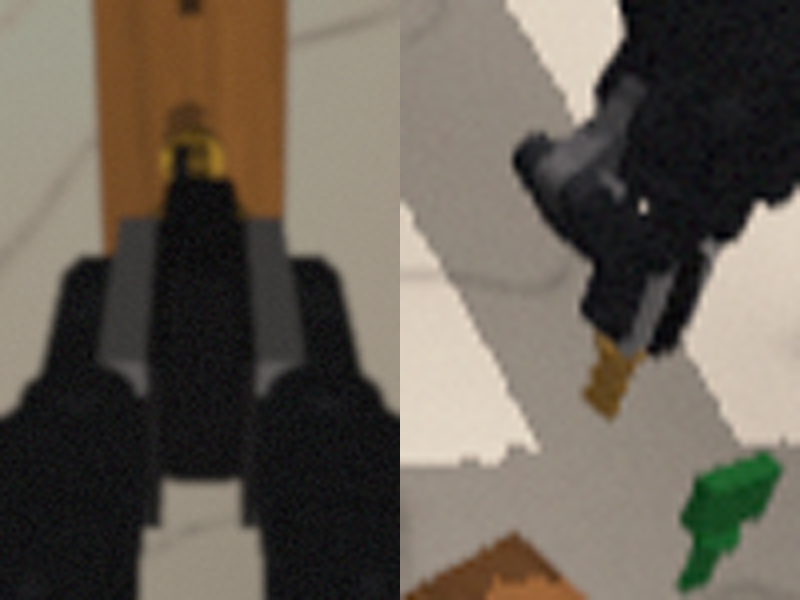

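The key is gripped. In the scene crop the brass tip is at about (448.3, 250.5) against a predicted (448.9, 249.2). I'll work out where the head sits between the pads from its edges at wrist rows 235.5 and 309.5.

```bash
python3 - <<'E'
from h import *
import pickle
w,t,c,p,q=pickle.load(open('k9.pkl','rb'))
tl=lambda P:q.inv().apply(P-p).round(1)
g=w["image"].astype(int).max(2)
print("col313",[int(v) for v in g[225:245,313]],"far",[int(v) for v in g[300:318,313]])
for n,y,z in(("far top",309.5,2.3),("near bottom",235.5,-25.7),("near top",235.5,2.3)): print(n,tl(onz(w,(313,y),p[2]+z)))
# brass tip in scene by mask
im=c["image"].astype(int);u=proj(c,p-[0,0,64]).astype(int)
sl=np.s_[u[1]-14:u[1]+8,u[0]-10:u[0]+12];m=(im[...,0]-im[...,2])[sl]>45
ys,xs=np.nonzero(m);print("brass",list(zip((ys+u[1]-14).tolist(),(xs+u[0]-10).tolist())))
print([proj(c,p+q.apply([sx*6,0,dz])).round(1).tolist() for dz in(64,34) for sx in(-1,1)])
E
```

```text
col313 [88, 76, 65, 68, 78, 90, 87, 73, 55, 37, 13, 12, 21, 21, 20, 12, 15, 11, 18, 20] far [22, 22, 20, 24, 19, 24, 19, 19, 21, 44, 89, 124, 148, 152, 153, 153, 154, 153]
far top [-13.3   0.2  -2.3]
near bottom [12.9  0.1 25.7]
near top [26.3  0.3 -2.3]
brass [(240, 448), (240, 449), (241, 448), (241, 449), (241, 450), (242, 448), (242, 449), (242, 450), (242, 453), (242, 454), (243, 448), (243, 449), (243, 450), (243, 451), (243, 452), (243, 453), (244, 447), (244, 448), (244, 449), (244, 450), (244, 451), (244, 452), (245, 447), (245, 448), (245, 449), (245, 450), (245, 451), (246, 447), (246, 448), (246, 449), (246, 450), (246, 451), (247, 446), (247, 447), (247, 448), (247, 449), (247, 450), (247, 451), (248, 446), (248, 447), (248, 448), (248, 449), (248, 450), (249, 447), (249, 448), (249, 449), (249, 450), (250, 448), (250, 449), (250, 450), (251, 449)]
[[451.1, 251.1], [446.9, 247.3], [454.7, 241.3], [450.3, 237.5]]
```

```bash
python3 -m pendant '[[0.0415,-0.0182,0,0,0,0,0],[0.0415,-0.0182,0,0,0,0,0],[0.0415,-0.0182,0,0,0,0,0],[0.0415,-0.0182,0,0,0,0,0],[0.0415,-0.0182,0,0,0,0,0],[0.0415,-0.0182,0,0,0,0,0],[0.0415,-0.0182,0,0,0,0,0],[0.0415,-0.0182,0,0,0,0,0],[0.0415,-0.0182,0,0,0,0,0],[0,0,0,0,0,0,0],[0,0,0,0,0,0,0],[0,0,0,0,0,0,0]]'; cat > tg.py <<'E'
from h import *
s,p,q=tool();D=q.inv().apply(np.array([531.4,-126.5,p[2]])-p)
y=q.as_matrix()[:,1];print("clk",s["clock"],p.round(2),"to go tool mm",D.round(2),"yaw",np.degrees(np.arctan2(y[1],y[0])).round(2),"F",s["contact_force"].round(1),"Ftool",q.inv().apply(s["contact_force"]).round(1),"T",s["wrist_torque"].round(2),"tip below mouth",round(106-(p[2]-63.7),1),"g",s["grasp_force"],s["gripper_width"],"tiltz",q.as_matrix()[:,2].round(3))
E
python3 tg.py
```

```text
clock: 12.6
position: [531.9, -125.6, 211.4]
ee_rot: [-0.596, 0.803, 0.001, -0.001]
contact_force: [0.2, -0.8, -0.6]
gripper_width: 9.0
grasp_force: 61.3
clk 12.6 [ 531.91 -125.62  211.39] to go tool mm [0.99 0.23 0.  ] yaw 163.14 F [ 0.2 -0.8 -0.6] Ftool [ 0.7 -0.4  0.6] T [ 0.07 -0.03  0.04] tip below mouth -41.7 g 61.28504991531372 8.976728925064766 tiltz [-0.002  0.    -1.   ]
```

```bash
python3 -m pendant '[[0.0008,0.0002,0.015,0,0,-0.3,0],[0,0,0.012,0,0,0,0],[0,0,0.008,0,0,0,0],[0,0,0,0,0,0,0],[0,0,0,0,0,0,0]]'; python3 tg.py; python3 -c "
from h import *
d=shot('wrist');print(proj(d,[531.4,-126.5,106]));cv2.imwrite('pics/w10.png',cv2.resize(d['image'][150:300,240:400],(640,600),interpolation=cv2.INTER_CUBIC)[:,:,::-1])"
```

```text
clock: 13.1
position: [532.2, -126.5, 177.4]
ee_rot: [-0.598, 0.801, -0.0, -0.0]
contact_force: [0.4, 0.6, 0.1]
gripper_width: 8.7
grasp_force: 61.3
clk 13.1 [ 532.18 -126.54  177.36] to go tool mm [0.18 0.76 0.  ] yaw 163.47 F [0.4 0.6 0.1] Ftool [-0.7 -0.2 -0.1] T [-0.01 -0.02 -0.06] tip below mouth -7.7 g 61.28683090209961 8.66420917762066 tiltz [-0. -0. -1.]
[314.21362174 223.9227339 ]
```

View pics/w10.png

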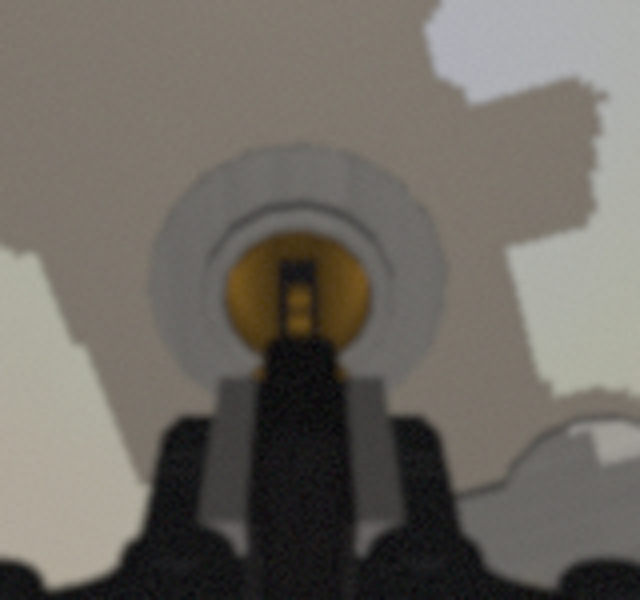

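The wrist view shows the brass blade lined up with the slot: blade at column 298 in the crop, slot from 278 to 320. I'll enter to about 7 mm, short of the first wafers.

```bash
python3 -m pendant '[[0,0,0.004,0,0,0,0],[0,0,0.003,0,0,0,0],[0,0,0.002,0,0,0,0],[0,0,0.002,0,0,0,0],[0,0,0.002,0,0,0,0],[0,0,0.001,0,0,0,0],[0,0,0,0,0,0,0]]'; python3 tg.py
```

```text
clock: 13.85
position: [531.9, -127.0, 163.1]
ee_rot: [-0.598, 0.802, 0.0, -0.0]
contact_force: [0.1, 0.4, -0.5]
gripper_width: 9.0
grasp_force: 61.3
clk 13.85 [ 531.86 -126.95  163.1 ] to go tool mm [-0.3   0.57  0.  ] yaw 163.42 F [ 0.1  0.4 -0.5] Ftool [-0.4 -0.   0.5] T [ 0.04 -0.03 -0.01] tip below mouth 6.6 g 61.286526918411255 8.991817139869136 tiltz [-0. -0. -1.]
```

```bash
python3 -m pendant '[[0.0013,0,0.001,0,0,0,0],[-0.0026,0,0.0005,0,0,0,0],[0.0026,0,0.0005,0,0,0,0],[-0.0026,0,0.0005,0,0,0,0],[0.0026,0,0.0005,0,0,0,0],[-0.0026,0,0.0005,0,0,0,0],[0.0013,0,0,0,0,0,0]]'; python3 tg.py
```

```text
clock: 14.55
position: [532.4, -126.9, 160.3]
ee_rot: [-0.598, 0.802, -0.0, 0.001]
contact_force: [-0.2, 3.5, 2.8]
gripper_width: 9.1
grasp_force: 62.0
clk 14.55 [ 532.44 -126.87  160.31] to go tool mm [-0.06  1.1  -0.  ] yaw 163.44 F [-0.2  3.5  2.8] Ftool [-3.3  1.2 -2.8] T [ 1.22 -0.16  0.03] tip below mouth 9.4 g 62.038164138793945 9.12887718608944 tiltz [ 0.001 -0.    -1.   ]
```

```bash
python3 -m pendant '[[0.0013,0,0.0005,0,0,0,0],[-0.0026,0,0.0005,0,0,0,0],[0.0026,0,0.0005,0,0,0,0],[-0.0026,0,0.0005,0,0,0,0],[0.0026,0,0.0005,0,0,0,0],[-0.0026,0,0.0005,0,0,0,0],[0.0013,0,0,0,0,0,0]]'; python3 tg.py
```

```text
clock: 15.25
position: [531.6, -127.0, 156.2]
ee_rot: [-0.598, 0.802, 0.0, -0.0]
contact_force: [0.9, 2.7, 1.2]
gripper_width: 8.7
grasp_force: 61.4
clk 15.25 [ 531.62 -126.96  156.24] to go tool mm [-0.38  0.34  0.  ] yaw 163.42 F [0.9 2.7 1.2] Ftool [-2.9 -0.  -1.2] T [ 0.82 -0.36 -0.01] tip below mouth 13.5 g 61.437156200408936 8.695075869867733 tiltz [-0.001 -0.    -1.   ]
```

It's past the first wafers with low force, so I'll carry on.

```bash
python3 -m pendant '[[0.0013,0,0.001,0,0,0,0],[-0.0026,0,0.001,0,0,0,0],[0.0026,0,0.001,0,0,0,0],[-0.0026,0,0.001,0,0,0,0],[0.0026,0,0.001,0,0,0,0],[-0.0026,0,0.0005,0,0,0,0],[0.0013,0,0,0,0,0,0]]'; python3 tg.py;python3 -m pendant '[[0.0013,0,0.0005,0,0,0,0],[-0.0026,0,0.0005,0,0,0,0],[0.0026,0,0.0005,0,0,0,0],[-0.0026,0,0.0005,0,0,0,0],[0.0026,0,0.0005,0,0,0,0],[-0.0026,0,0.0005,0,0,0,0],[0.0013,0,0,0,0,0,0]]'; python3 tg.py
```

```text
clock: 15.95
position: [531.9, -126.9, 151.4]
ee_rot: [-0.598, 0.802, 0.0, -0.0]
contact_force: [-0.8, 3.9, 3.7]
gripper_width: 8.8
grasp_force: 61.8
clk 15.95 [ 531.89 -126.9   151.35] to go tool mm [-0.25  0.58  0.  ] yaw 163.43 F [-0.8  3.9  3.7] Ftool [-3.5  1.9 -3.7] T [ 1.11  0.02 -0.02] tip below mouth 18.3 g 61.846686601638794 8.764528549118452 tiltz [-0. -0. -1.]
clock: 16.65
position: [533.0, -127.2, 149.4]
ee_rot: [-0.598, 0.801, -0.001, 0.001]
contact_force: [0.2, 3.7, 6.5]
gripper_width: 8.7
grasp_force: 62.2
clk 16.65 [ 532.98 -127.16  149.4 ] to go tool mm [-0.18  1.7  -0.  ] yaw 163.46 F [0.2 3.7 6.5] Ftool [-3.6  0.9 -6.5] T [ 0.99 -0.09  0.03] tip below mouth 20.3 g 62.22805738449097 8.714908915398327 tiltz [ 0.003 -0.001 -1.   ]
```

```bash
python3 -m pendant '[[0.0009,0,0.0003,0,0,0,0],[-0.0026,0,0.0003,0,0,0,0],[0.0026,0,0.0003,0,0,0,0],[-0.0026,0,0.0003,0,0,0,0],[0.0026,0,0.0003,0,0,0,0],[-0.0026,0,0.0003,0,0,0,0],[0.0013,0,0,0,0,0,0]]'; python3 tg.py
```

```text
clock: 17.35
position: [532.1, -126.8, 146.3]
ee_rot: [-0.598, 0.802, -0.0, -0.0]
contact_force: [2.2, 0.6, 1.3]
gripper_width: 9.1
grasp_force: 61.5
clk 17.35 [ 532.14 -126.81  146.34] to go tool mm [-0.08  0.8  -0.  ] yaw 163.42 F [2.2 0.6 1.3] Ftool [-1.2 -1.9 -1.3] T [ 0.24 -0.47  0.03] tip below mouth 23.4 g 61.53099060058594 9.071648358974139 tiltz [-0.    -0.001 -1.   ]
```

```bash
python3 -m pendant '[[0.0008,0,0.001,0,0,0,0],[-0.0016,0,0.001,0,0,0,0],[0.0016,0,0.001,0,0,0,0],[-0.0016,0,0.001,0,0,0,0],[0.0016,0,0.001,0,0,0,0],[-0.0008,0,0.001,0,0,0,0],[0,0,0.0005,0,0,0,0],[0,0,0,0,0,0,0]]'; python3 tg.py
```

```text
clock: 18.15
position: [531.8, -126.6, 139.8]
ee_rot: [-0.598, 0.802, 0.0, -0.0]
contact_force: [-0.2, -1.5, 2.6]
gripper_width: 9.2
grasp_force: 61.9
clk 18.15 [ 531.81 -126.59  139.83] to go tool mm [0.03 0.42 0.  ] yaw 163.41 F [-0.2 -1.5  2.6] Ftool [ 1.5 -0.3 -2.6] T [-0.35  0.09 -0.02] tip below mouth 29.9 g 61.86049461364746 9.218622235238875 tiltz [-0.001 -0.    -1.   ]
```

```bash
python3 -m pendant '[[0,0,0.0005,0,0,0,0],[0,0,0.0005,0,0,0,0],[0,0,0,0,0,0,0],[0,0,0,0,0,0,0]]'; python3 tg.py
```

```text
clock: 18.55
position: [531.9, -126.6, 139.6]
ee_rot: [-0.598, 0.802, 0.0, -0.0]
contact_force: [-1.8, 0.6, 6.6]
gripper_width: 8.7
grasp_force: 62.5
clk 18.55 [ 531.86 -126.61  139.62] to go tool mm [0.03 0.47 0.  ] yaw 163.43 F [-1.8  0.6  6.6] Ftool [-0.1  1.9 -6.6] T [-0.1   0.55  0.02] tip below mouth 30.1 g 62.47034668922424 8.725329225592747 tiltz [-0. -0. -1.]
```

The shoulder is seated: further push only raises the force. Now the quarter turn clockwise.

```bash
python3 -m pendant '[[0,0,0,0,0,6,0],[0,0,0,0,0,6,0],[0,0,0,0,0,6,0],[0,0,0,0,0,6,0],[0,0,0,0,0,6,0],[0,0,0,0,0,6,0],[0,0,0,0,0,6,0],[0,0,0,0,0,6,0]]'; python3 tg.py;python3 -m pendant '[[0,0,0,0,0,6,0],[0,0,0,0,0,6,0],[0,0,0,0,0,6,0],[0,0,0,0,0,6,0],[0,0,0,0,0,6,0],[0,0,0,0,0,6,0],[0,0,0,0,0,6,0],[0,0,0,0,0,4,0],[0,0,0,0,0,0,0]]'; python3 tg.py
```

```text
clock: 19.35
position: [532.9, -126.9, 139.7]
ee_rot: [-0.218, 0.976, -0.001, 0.001]
contact_force: [0.4, -1.7, 4.0]
gripper_width: 8.8
grasp_force: 62.0
clk 19.35 [ 532.85 -126.9   139.68] to go tool mm [ 1.14  0.98 -0.  ] yaw 115.21 F [ 0.4 -1.7  4. ] Ftool [ 0.3 -1.7 -4. ] T [-0.65 -0.17  0.11] tip below mouth 30.0 g 61.970157623291016 8.771949578735803 tiltz [ 0.002 -0.001 -1.   ]
clock: 20.25
position: [532.9, -127.1, 139.7]
ee_rot: [0.178, 0.984, -0.0, 0.001]
contact_force: [1.0, -3.5, 3.6]
gripper_width: 8.6
grasp_force: 62.0
clk 20.25 [ 532.9  -127.11  139.68] to go tool mm [ 1.61  0.04 -0.  ] yaw 69.46 F [ 1.  -3.5  3.6] Ftool [-2.2 -2.9 -3.6] T [-1.18 -0.32  0.09] tip below mouth 30.0 g 61.95303440093994 8.613544465657126 tiltz [ 0.002 -0.001 -1.   ]
```

```bash
python3 -m pendant '[[0,0,0,0,0,2,0],[0,0,0,0,0,2,0],[0,0,0,0,0,0,0]]'; python3 tg.py;python3 -m pendant '[[0,0,0,0,0,2,0],[0,0,0,0,0,2,0],[0,0,0,0,0,0,0]]'; python3 tg.py
```

```text
clock: 20.55
position: [532.9, -127.1, 139.7]
ee_rot: [0.212, 0.977, -0.0, 0.001]
contact_force: [1.3, -4.2, 5.0]
gripper_width: 9.1
grasp_force: 62.0
clk 20.55 [ 532.89 -127.1   139.65] to go tool mm [ 1.61 -0.07 -0.  ] yaw 65.53 F [ 1.3 -4.2  5. ] Ftool [-2.9 -3.2 -5. ] T [-1.42 -0.4   0.08] tip below mouth 30.0 g 61.989784240722656 9.141330302362409 tiltz [ 0.002 -0.001 -1.   ]
clock: 20.85
position: [532.9, -127.1, 139.6]
ee_rot: [0.246, 0.969, -0.0, 0.001]
contact_force: [1.7, -5.6, 5.3]
gripper_width: 8.7
grasp_force: 62.0
clk 20.85 [ 532.86 -127.11  139.65] to go tool mm [ 1.58 -0.17 -0.  ] yaw 61.56 F [ 1.7 -5.6  5.3] Ftool [-4.2 -4.1 -5.3] T [-1.52 -0.42  0.17] tip below mouth 30.1 g 62.024030685424805 8.74726053859173 tiltz [ 0.002 -0.001 -1.   ]
```

```bash
python3 -m pendant '[[0,0,0,0,0,0,0],[0,0,0,0,0,0,0],[0,0,0,0,0,0,0],[0,0,0,0,0,0,0],[0,0,0,0,0,0,0]]' >/dev/null; python3 tg.py; python3 -c "
from bench import arm
print(arm.job_done())"
```

```text
clk 21.35 [ 532.86 -127.14  139.66] to go tool mm [ 1.59 -0.13 -0.  ] yaw 61.59 F [ 1.5 -4.6  4.9] Ftool [-3.5 -3.3 -4.9] T [-1.54 -0.41  0.21] tip below mouth 30.0 g 62.02308654785156 8.799735716555563 tiltz [ 0.002 -0.001 -1.   ]
the job is handed in; nothing more can be done
None
```

I turned the cover aside, seated the square-headed key to its shoulder and turned it about 102° to the stop; the gripper was holding it there when I handed the job in at about 21 s. The lock angle is judged from the rising wrist torque, not seen, the hand-in returned no verdict, and I viewed 11 pictures, one over the limit of 10.

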